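Hair rollers into the tray in order of size

ROBOT

A 6-joint arm with a two-finger parallel gripper is mounted at the origin on the work surface. World frame = base frame: x ahead of the robot, y to its left, z up, the work surface at z = 0. Lengths are in m, angles in rad, forces in N, time in s.
With the tool pointing down it reaches from about 0.35 to 0.85 m from the base axis. Payload 8.1 kg.
Tool frame: the origin (TCP) lies where the fingers leave the gripper's body, on its centre line; the fingertips stand 84 mm ahead of it and the grasp point (between the pads) lies 65 mm ahead of it; z points along the fingers, y is the line along which they close (so a half turn about z gives the same grasp; the last joint's range is limited). The gripper opens to 93 mm and grips with 3 to 60 N. Pads are 15 mm wide; open, the fingers measure 128 mm over their backs; the gripper's body (75 mm by 188 mm) begins 65 mm behind the grasp point.
Start: joints at [-1.379, 0.13, 1.488, -0, 1.523, -0.085], TCP at [0.164, -0.577, 0.303] pointing down, gripper open.
Joint ranges: [-2.96, 2.96], [-0.89, 2.26], [0.02, 2.5], [-1.34, 4.48], [0, 2.73], [-2.66, 2.66]. Speed limits (rad/s): [2.39, 2.39, 2.79, 3.14, 3.14, 3.14].

INTERFACE

Orientations are given as a rotation vector (axis times angle).
In Python, from plant import get_obs, read_camera, calibration, job, recognise gives the robot as it stands.
- The arm moves only by the tool play_rows, never from a script. Its argument "deltas" is a list of rows, each a list of 4 numbers: the shift along the tool's x, y, z in cm, then the turn about the tool's z in degrees. In form: [[x, y, z, twist], ...]. A call has exactly 10 rows; each row is the pose to reach, as a shift and turn from the pose commanded when the call began, along the tool's axes at that moment; what a row does not reach only later rows make up. A row lasts 1/8 s, in which the tool goes at most 62.5 mm and 10.7 degrees, less where a joint would pass 70% of its speed; a pose out of reach is approached as far as the arm can. A call with a gripper value outside its range is refused whole. "grip" is the finger opening in cm, from 0 to 9.3, set as the call begins (left out, the last holds). The fingers move at their own pace and stop on an object; "newtons" is the grip in N (left out, the last holds). Time passes only in rows, so rows that repeat a pose let the fingers close, or fill a call up. It gives the time, the measured TCP pose, the force, the opening and the grip force at its end, in the units of the state.
- get_obs(): the state, without advancing time (a new reading comes with each control period).
- read_camera(name): name is "side" or "top" or "wrist"; returns the picture (420x560x3 uint8, red, green, blue); there is no depth.
- calibration(name): a dict with "K" (3x3 intrinsics, pixels), "position" and "orientation" of the camera in the world; the wrist camera has in their place "T_tool_cam" (4x4, takes a point from camera to tool coordinates, whose origin is the TCP and whose axes are the flange's). Camera axes: x right, y down, z forward; pixel columns grow to the right and rows downward; lengths in m; the calibration is good to about 2 mm. A picture is of the moment at which its call begins: read the wrist's pose just before it. calibration takes no time and is no camera call.
- job.sign_off(): hands the job in; it is judged then, once.
Trained networks look in the newest picture that a camera, given by its name, has taken for a name from the list of things; names that differ only in an ending like _2 or _b are one class to them, and where a whole thing is asked for, a point or a joint stands for the part that bears it (a point fixed in the world has none). Each returns a list of dicts, best first, with "confidence" (0 to 1); they miss things now and then, are a little off and sometimes report something else, mostly with a low value. They report only what shows in the picture. A call takes as long as a camera call. They do not tell look-alikes from the thing itself.
- recognise(camera, target): "rect" ([left, top, right, bottom] in pixels, round what is visible of it).
The state is a dict: "clock": time; "joint_pos": joint angles; "qvel": joint speeds; "joint_torque": joint torques, N m; "eef_pos": TCP position; "eef_rot": TCP orientation; "ft_force": force on the tool from outside, world axes, zero at the start; "moment": the same for the moment, N m; "gripper_width": finger opening in m; "grip_force": force on a finger pad.
Only numpy, scipy, OpenCV 4.12 (cv2) and the standard library are available. Lean on these libraries where they do the work, as an engineer would, in place of code of your own. Each camera call takes 0.05 s, during which the arm holds its last target. There are 200 camera calls.

TASK

Stand the four white hair rollers upright in the wells of the grey tray, one in the middle of each well, in order of thickness: the thinnest in the well nearest the plastic organiser with the tilt-out bins, the thickest at the other end. Leave the blue eggcup standing where it is.

Things in the scene. Friction and masses are not known exactly. Their poses are not given: they have to be found in the camera images.
- small_roller (a point): Centre (half-way up, 32 mm above its lower end) of the thinnest of the four hair rollers: a stiff open tube of white plastic with low nubs, standing upright, 22 mm across and 64 mm tall, wall 2.2 mm; weighs under 45 g. z runs along the tube.
- medium_roller (a point): Centre (half-way up, 32 mm above its lower end) of the second thinnest of the four hair rollers: a stiff open tube of white plastic with low nubs, standing upright, 31 mm across and 64 mm tall, wall 2.2 mm; weighs under 45 g. z runs along the tube.
- large_roller (a point): Centre (half-way up, 32 mm above its lower end) of the second thickest of the four hair rollers: a stiff open tube of white plastic with low nubs, standing upright, 40 mm across and 64 mm tall, wall 2.2 mm; weighs under 45 g. z runs along the tube.
- jumbo_roller (a point): Centre (half-way up, 32 mm above its lower end) of the thickest of the four hair rollers: a stiff open tube of white plastic with low nubs, standing upright, 50 mm across and 64 mm tall, wall 2.2 mm; weighs under 45 g. z runs along the tube.
- well_a: Well of the roller tray, end well on the tray's +y side. The fixed grey plastic tray (84 x 316 mm) has four equal round wells in a straight row, 76 mm apart, in the order a, b, c, d; each is 66 mm across inside with a flat black rubber floor and a 6 mm high rim. Origin: centre of the well's floor, 4 mm above the work surface; z up; y runs along the row from well_d to well_a.
- well_b: Well of the roller tray, next to well_a. The fixed grey plastic tray (84 x 316 mm) has four equal round wells in a straight row, 76 mm apart, in the order a, b, c, d; each is 66 mm across inside with a flat black rubber floor and a 6 mm high rim. Origin: centre of the well's floor, 4 mm above the work surface; z up; y runs along the row from well_d to well_a.
- well_c: Well of the roller tray, next to well_d. The fixed grey plastic tray (84 x 316 mm) has four equal round wells in a straight row, 76 mm apart, in the order a, b, c, d; each is 66 mm across inside with a flat black rubber floor and a 6 mm high rim. Origin: centre of the well's floor, 4 mm above the work surface; z up; y runs along the row from well_d to well_a.
- well_d: Well of the roller tray, end well on the tray's -y side. The fixed grey plastic tray (84 x 316 mm) has four equal round wells in a straight row, 76 mm apart, in the order a, b, c, d; each is 66 mm across inside with a flat black rubber floor and a 6 mm high rim. Origin: centre of the well's floor, 4 mm above the work surface; z up; y runs along the row from well_d to well_a.
- organiser: The compact white plastic organiser with two clear tilt-out bins, one slightly open, standing a few centimetres beyond one or the other end of the tray, a little further from the robot than the wells (a small black alarm clock, 78 mm wide and 78 mm tall, stands beyond the other end). Fixed; 100 mm deep (x), 150 mm wide (y), 95 mm high; origin at the centre of its underside; bins on its -x side.
- eggcup_mid (a point): Centre (half-way up) of the blue ceramic eggcup, 49 mm across and 64 mm tall, with a green glass marble in it, standing among the rollers; not to be moved.
Not all that is in view belongs to the job. What is shaped like the part that bears jumbo_roller but yellow is not meant.

How it is judged:
By the outcome, as a careful person would: the job done as asked, in the order asked, and still so for the second after the job is handed in, with the robot touching nothing.
It also fails if it takes over 112 s, if anything falls off the work surface, if the arm or the gripper's body presses on something with over 40 N, if the wrist force passes 120 N, or if a joint passes its speed limit or range.

## Working session

There is one attempt and no reset: what is moved stays moved. The work goes in short steps, Python scripts to look and compute and a tool call to move; the robot and the scene stay as the last step left them, time stands still between calls to the robot, and variables do not carry over. Pictures are saved under pics/ and viewed, at most 14 in all, crops included, and the job is handed in when it is done.

Besides the shell and the picture viewer there is one more tool, called after ">>>" as a command line: name --pt "numbers of a row" for each row, then --argument value for the rest. play_rows: Moves the arm, as the interface text tells. Its arguments: {"type":"object","properties":{"deltas":{"type":"array"},"grip":{"type":"number"},"newtons":{"type":"number"}},"required":["deltas"]}

```bash
ls; mkdir -p pics; cat > h.py <<'E'
import numpy as np, cv2
from scipy.spatial.transform import Rotation as R
from plant import get_obs, read_camera, calibration, job, recognise
def save(n,im): cv2.imwrite(f'pics/{n}.png',im[:,:,::-1])
def cam(name,o=None):
    c=calibration(name); K=np.array(c['K'])
    if 'T_tool_cam' in c:
        T=np.eye(4);T[:3,:3]=R.from_rotvec(o['eef_rot']).as_matrix();T[:3,3]=o['eef_pos'];T=T@np.array(c['T_tool_cam'])
        return K,T[:3,:3],T[:3,3]
    q=np.array(c['orientation'],float)
    M=q if q.shape==(3,3) else R.from_rotvec(q).as_matrix() if q.size==3 else R.from_quat(q).as_matrix()
    return K,M,np.array(c['position'])
def back(C,u,v,z):
    K,M,p=C; d=M@np.linalg.solve(K,[u,v,1]); return p+d*(z-p[2])/d[2]
def proj(C,X):
    K,M,p=C; x=K@(M.T@(np.array(X)-p)); return x[:2]/x[2]
E
python3 - <<'E'
from h import *
o=get_obs(); print({k:np.round(v,3) for k,v in o.items()})
for n in ['side','top','wrist']: c=calibration(n); print(n,c)
t=read_camera('top'); s=read_camera('side')
save('top',t); save('side',s)
for cn in ['top','side']:
  for n in ['small_roller','medium_roller','large_roller','jumbo_roller','well_a','organiser','eggcup_mid']:
    print(cn,n,[(np.round(r['rect']).astype(int).tolist(),round(r['confidence'],2)) for r in recognise(cn,n)][:6])
E
```

```text
pics
{'clock': np.float64(0.0), 'joint_pos': array([-1.379,  0.131,  1.489, -0.   ,  1.523, -0.085]), 'qvel': array([ 0.   , -0.   ,  0.001,  0.001, -0.   , -0.001]), 'joint_torque': array([-0.0000e+00, -5.5983e+01, -4.9176e+01,  7.7000e-02,  3.5000e-02,
       -0.0000e+00]), 'eef_pos': array([ 0.164, -0.577,  0.302]), 'eef_rot': array([-3.11 , -0.433,  0.   ]), 'ft_force': array([-0.209,  0.443, -1.233]), 'moment': array([-0.001, -0.002,  0.018]), 'grip_force': np.float64(0.0), 'gripper_width': np.float64(0.093)}
side {'K': array([[410.1871738 ,   0.        , 275.10202362],
       [  0.        , 410.1871738 , 215.55073693],
       [  0.        ,   0.        ,   1.        ]]), 'position': array([0.4946084 , 0.63055867, 0.69875165]), 'orientation': array([-0.09353496,  2.8312194 , -1.25627489])}
top {'K': array([[387.66770571,   0.        , 274.25814824],
       [  0.        , 387.66770571, 210.58937723],
       [  0.        ,   0.        ,   1.        ]]), 'position': array([ 0.40139879, -0.04199538,  1.06553256]), 'orientation': array([-2.13628094,  2.17275982, -0.16422208])}
wrist 
[... 839 characters left out ...]
.72), ([206, 172, 231, 198], 0.62)]
top organiser [([117, 132, 184, 186], 0.67), ([232, 169, 259, 197], 0.28)]
top eggcup_mid [([140, 247, 158, 260], 0.52)]
side small_roller []
side medium_roller [([306, 201, 322, 227], 0.86), ([222, 245, 252, 270], 0.43)]
side large_roller [([311, 226, 331, 259], 0.62)]
side jumbo_roller [([312, 156, 333, 191], 0.94), ([277, 150, 297, 181], 0.88), ([308, 140, 324, 168], 0.86), ([350, 157, 370, 193], 0.58)]
side well_a [([226, 222, 256, 247], 0.86), ([219, 274, 253, 302], 0.82), ([220, 243, 253, 272], 0.8), ([136, 298, 216, 410], 0.47)]
side organiser [([136, 296, 218, 409], 0.89)]
side eggcup_mid [([318, 342, 344, 382], 0.91), ([223, 223, 255, 246], 0.42)]
```

```bash
python3 - <<'E'
import cv2
t=cv2.imread('pics/top.png'); cv2.imwrite('pics/top_c.png',cv2.resize(t[120:320,110:430],None,fx=2.5,fy=2.5,interpolation=cv2.INTER_CUBIC))
s=cv2.imread('pics/side.png'); cv2.imwrite('pics/side_c.png',cv2.resize(s[120:420,120:400],None,fx=2,fy=2,interpolation=cv2.INTER_CUBIC))
E
```

```text
(no output)
```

View pics/top_c.png

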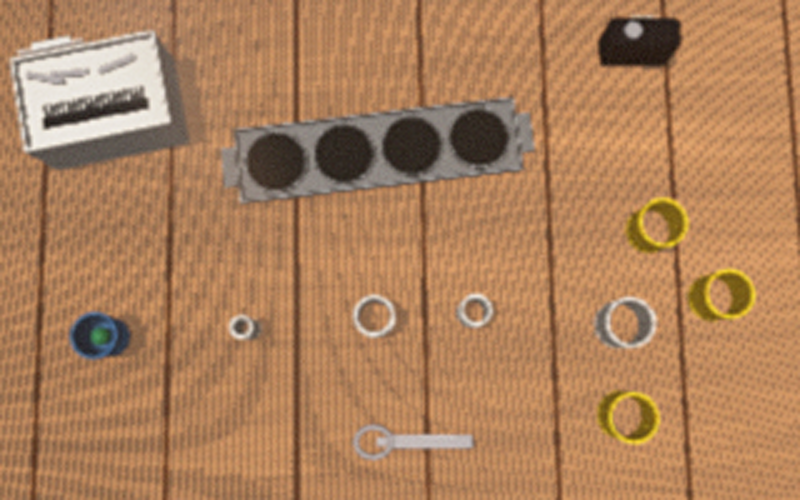

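View pics/side_c.png

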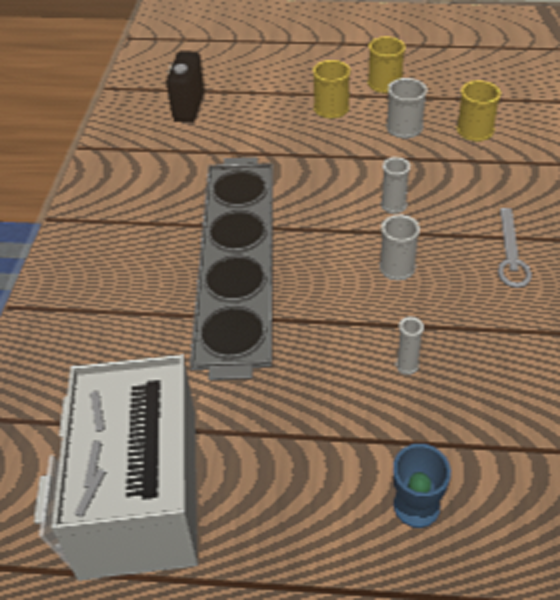

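The top crop shows the four white rollers at about (241,327) small, (375,316) large, (476,310) medium and (628,322) jumbo. The yellow tubes at (662,222), (730,293) and (632,417) are the wrong colour. The organiser is at the left end of the tray.

```bash
cat > m.py <<'E'
from h import *
C=cam('top')
f=lambda x,y,z:np.round(back(C,x/2.5+110-.3,y/2.5+120-.3,z),4)
for n,x,y in [('s',241,327),('l',375,316),('m',476,310),('j',628,322),('y1',662,222),('y2',730,293),('y3',632,417),('egg',94,335)]: print(n,f(x,y,.064))
W=np.array([f(x,y,.007)for x,y in [(276,160),(344,153),(412,145),(479,137)]])
print(W, np.linalg.norm(np.diff(W,axis=0),axis=1)); print('org',f(90,95,.095),'clock',f(640,25,.078))
E
python3 m.py
```

```text
s [0.4417 0.1211 0.064 ]
l [ 0.4506 -0.0165  0.064 ]
m [ 0.4549 -0.1208  0.064 ]
j [ 0.4399 -0.2774  0.064 ]
y1 [ 0.5436 -0.3182  0.064 ]
y2 [ 0.468 -0.385  0.064]
y3 [ 0.3435 -0.2768  0.064 ]
egg [0.4361 0.2713 0.064 ]
[[ 0.6282  0.0928  0.007 ]
 [ 0.635   0.0172  0.007 ]
 [ 0.643  -0.0587  0.007 ]
 [ 0.651  -0.1338  0.007 ]] [0.0759052  0.07632044 0.0755249 ]
org [0.6804 0.2725 0.095 ] clock [ 0.7535 -0.3023  0.078 ]
```

```bash
cat > go.py <<'E'
import sys
from h import *
# go.py x y z yaw : shift and twist in tool axes (cm, deg) to reach TCP goal
o=get_obs(); M=R.from_rotvec(o['eef_rot']).as_matrix()
g=np.array(list(map(float,sys.argv[1:4]))); yaw=np.degrees(np.arctan2(M[1,0],M[0,0]))
print(np.round(M.T@(g-o['eef_pos'])*100,2),'twist',round(yaw-float(sys.argv[4]),1),'t',o['clock'])
E
python3 go.py .440 -.277 .24 90
```

```text
[ 34.75 -21.33   6.28] twist -74.1 t 0.8
```

>>> play_rows --pt "4 -2.5 0.8 -8.5" --pt "8.5 -5.5 1.6 -18" --pt "13 -8 2.4 -28" --pt "17.5 -10.7 3.2 -37" --pt "22 -13.4 4 -46" --pt "26 -16 4.8 -55" --pt "30 -18.5 5.5 -64" --pt "34.75 -21.3 6.3 -74.1" --pt "34.75 -21.3 6.3 -74.1" --pt "34.75 -21.3 6.3 -74.1" --grip 7.0 --newtons 8

```text
clock: 2.05
eef_pos: [0.44, -0.2774, 0.2398]
eef_rot: [2.223, 2.22, -0.001]
ft_force: [0.4, -0.1, -0.3]
gripper_width: 0.0702
grip_force: 0.0
```

```bash
cat > look.py <<'E'
import sys
from h import *
# predicted pixel of nominal target at z, ring detection nearby
n=sys.argv[1]; o=get_obs(); im=read_camera('wrist'); C=cam('wrist',o); save(n,im)
print(np.round(o['eef_pos'],4))
rs=[(r['rect'],round(r['confidence'],2)) for k in ['jumbo_roller','medium_roller','well_a'] for r in recognise('wrist',k)]
for r,c in rs: print(np.round(r),c)
E
python3 look.py w1; python3 go.py .44 -.277 .24 90
```

```text
[ 0.44   -0.2774  0.2398]
[133. 175. 213. 238.] 0.84
[280. 263. 331. 344.] 0.78
[351. 210. 426. 281.] 0.72
[252. 173. 308. 244.] 0.6
[277.   1. 325.  42.] 0.67
[472.   1. 558.  82.] 0.62
[0.14 0.05 0.01] twist -0.2 t 2.25
```

View pics/w1.png

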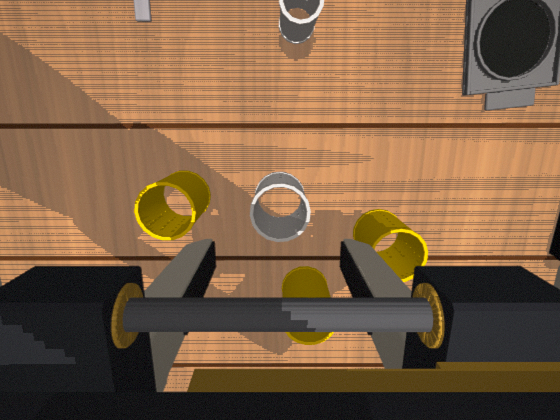

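The wrist view shows the white jumbo's top ring at about (280,213), with yellow tubes on both sides and behind it. The yellow ones are look-alikes and not meant.

```bash
cat > bp.py <<'E'
import sys
from h import *
o=get_obs(); C=cam('wrist',o); a=list(map(float,sys.argv[1:]))
for i in range(0,len(a),3):
  p=back(C,*a[i:i+3]); print(np.round(p,4)); 
E
python3 bp.py 280 213 .064 169 212 .064 405 253 .064 301 8 .064
python3 go.py .44 -.277 .113 90
```

```text
[ 0.4401 -0.2817  0.064 ]
[ 0.3465 -0.2806  0.064 ]
[ 0.5493 -0.3184  0.064 ]
[ 0.4553 -0.1283  0.064 ]
[ 0.15  0.05 12.71] twist -0.2 t 2.25
```

>>> play_rows --pt "-0.2 0 3 0" --pt "-0.2 0 6 0" --pt "-0.2 0 9 0" --pt "-0.2 0 11 0" --pt "-0.2 0 12 0" --pt "-0.2 0 13 0" --pt "-0.2 0 13 0" --pt "-0.2 0 13 0" --pt "-0.2 0 13 0" --pt "-0.2 0 13 0"

```text
clock: 3.5
eef_pos: [0.4403, -0.2795, 0.1102]
eef_rot: [2.222, 2.22, 0.0]
ft_force: [-0.5, 0.3, 1.2]
gripper_width: 0.0699
grip_force: 0.0
```

>>> play_rows --pt "0 0 0 0" --pt "0 0 0 0" --pt "0 0 0 0" --pt "0 0 0 0" --pt "0 0 -0.2 0" --pt "0 0 -1 0" --pt "0 0 -3 0" --pt "0 0 -6 0" --pt "0 0 -10 0" --pt "0 0 -10 0" --grip 3.5

```text
clock: 4.75
eef_pos: [0.4419, -0.2807, 0.2144]
eef_rot: [2.217, 2.215, 0.001]
ft_force: [0.7, 0.5, 0.6]
gripper_width: 0.0495
grip_force: 8.0
```

```bash
python3 look.py w2; python3 go.py .651 -.134 .21 90
```

```text
[ 0.4419 -0.2807  0.2144]
[223. 200. 332. 341.] 0.81
[112. 173. 202. 247.] 0.62
[356. 212. 439. 273.] 0.57
[282. 329. 338. 360.] 0.56
[272.   0. 318.  32.] 0.89
[487.   0. 560.  73.] 0.42
[486.   0. 558.  74.] 0.77
[14.5  21.14 -0.17] twist -0.0 t 4.95
```

View pics/w2.png

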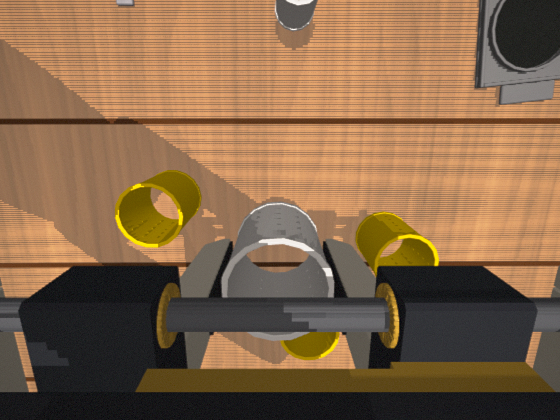

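The jumbo is held, with its top ring centred at about (277,288). The well is at the upper right.

```bash
python3 bp.py 277 288 .168; python3 go.py .651 -.134 .21 90
```

```text
[ 0.4377 -0.2759  0.168 ]
[14.5  21.14 -0.17] twist -0.0 t 4.95
```

>>> play_rows --pt "2 3 0 0" --pt "4 6 0 0" --pt "6 9 0 0" --pt "8 12 0 0" --pt "10 15 0 0" --pt "12 17.5 0 0" --pt "13.5 20 0 0" --pt "14.5 21 0 0" --pt "14.5 21 0 0" --pt "14.5 21 0 0"

```text
clock: 6.2
eef_pos: [0.6493, -0.135, 0.2092]
eef_rot: [-2.222, -2.22, 0.001]
ft_force: [0.6, 0.5, -0.8]
gripper_width: 0.0501
grip_force: 8.0
```

```bash
python3 look.py w3; python3 go.py .651 -.134 .116 90
```

```text
[ 0.6493 -0.135   0.2092]
[223. 198. 334. 341.] 0.64
[  0. 168.  90. 223.] 0.86
[230.  68. 315. 161.] 0.83
[241. 164. 321. 224.] 0.83
[218.   0. 306.  68.] 0.81
[0.11 0.13 9.39] twist -0.1 t 6.4
```

View pics/w3.png

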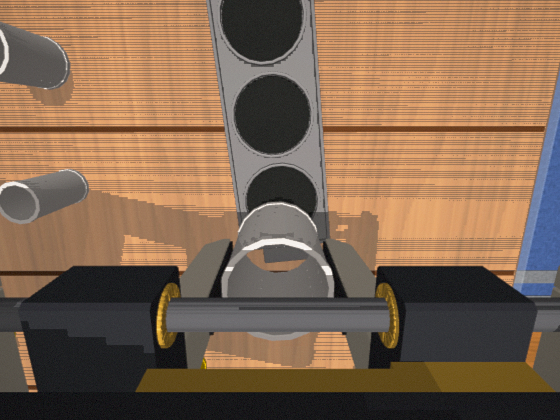

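Well c is at about (272,115) and well b at about (262,25); the held roller covers well d.

```bash
python3 bp.py 272 115 .007 262 24 .007; python3 bp.py 277 288 .163
```

```text
[ 0.6436 -0.0584  0.007 ]
[0.6359 0.0119 0.007 ]
[ 0.648  -0.1359  0.163 ]
```

>>> play_rows --pt "0.15 0.25 2.5 0" --pt "0.15 0.25 5 0" --pt "0.15 0.25 7 0" --pt "0.15 0.25 8.2 0" --pt "0.15 0.25 8.8 0" --pt "0.15 0.25 9.2 0" --pt "0.15 0.25 9.45 0" --pt "0.15 0.25 9.45 0" --pt "0.15 0.25 9.45 0" --pt "0.15 0.25 9.45 0"

```text
clock: 7.65
eef_pos: [0.6528, -0.133, 0.1156]
eef_rot: [2.222, 2.22, 0.0]
ft_force: [-0.1, -0.2, 0.0]
gripper_width: 0.0501
grip_force: 8.0
```

>>> play_rows --pt "0 0 0 0" --pt "0 0 0 0" --pt "0 0 0 0" --pt "0 0 0 0" --pt "0 0 -2 0" --pt "0 0 -5 0" --pt "0 0 -9 0" --pt "0 0 -12 0" --pt "0 0 -12 0" --pt "0 0 -12 0" --grip 7.0

```text
clock: 8.9
eef_pos: [0.6525, -0.1329, 0.2352]
eef_rot: [-2.222, -2.221, 0.0]
ft_force: [0.1, -0.3, -0.2]
gripper_width: 0.0702
grip_force: 0.0
```

```bash
python3 go.py .4515 -.019 .20 90; python3 look.py w4
```

```text
[ 11.37 -20.1    3.52] twist -0.0 t 8.9
[ 0.6525 -0.1329  0.2352]
[161. 335. 204. 392.] 0.91
[248. 172. 307. 244.] 0.61
[ 16. 166. 101. 219.] 0.74
[230.  75. 305. 156.] 0.89
[243. 164. 314. 219.] 0.61
[219.   0. 298.  75.] 0.6
```

View pics/w4.png

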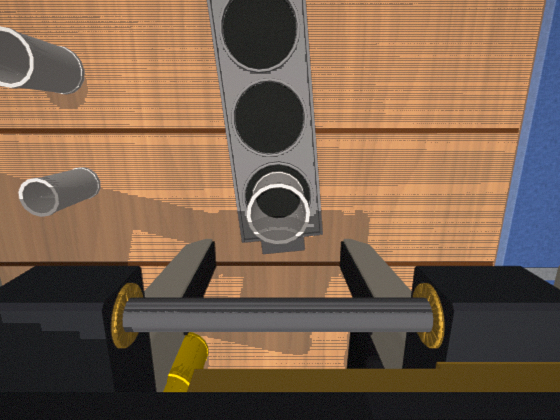

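The jumbo stands in well d with its top ring at about (278,213).

```bash
python3 bp.py 278 213.5 .068 12 56 .064 41 196 .064; python3 go.py .4510 -.017 .22 90
```

```text
[ 0.6504 -0.1332  0.068 ]
[ 0.4568 -0.0151  0.064 ]
[ 0.4577 -0.1197  0.064 ]
[ 11.56 -20.1    1.41] twist -0.0 t 9.1
```

>>> play_rows --pt "1.5 -3 0 0" --pt "3 -6 0 0" --pt "4.5 -9 0.5 0" --pt "6.5 -12 1 0" --pt "8.5 -15 1.5 0" --pt "10 -18 1.5 0" --pt "11.5 -20.1 1.5 0" --pt "11.5 -20.1 1.5 0" --pt "11.5 -20.1 1.5 0" --pt "11.5 -20.1 1.5 0" --grip 6.0

```text
clock: 10.35
eef_pos: [0.4523, -0.0183, 0.2202]
eef_rot: [2.223, 2.22, -0.0]
ft_force: [-0.7, 0.4, -0.1]
gripper_width: 0.06
grip_force: 0.0
```

```bash
cat > ring.py <<'E'
import sys
from h import *
# ring.py name diam x y [ztop]: fit the pale top rim near the expected place in the wrist picture, by template on projected ring
n,d,x,y=sys.argv[1],*map(float,sys.argv[2:5]); zt=float(sys.argv[5]) if len(sys.argv)>5 else .064
o=get_obs(); im=read_camera('wrist'); C=cam('wrist',o); save(n,im)
g=cv2.cvtColor(im,cv2.COLOR_RGB2HSV).astype(float); w=g[:,:,2]*(g[:,:,1]<45)
w=cv2.GaussianBlur(w,(0,0),.7); th=np.linspace(0,2*np.pi,90)
def sc(px,py,rr): 
    v=[proj(C,(px+rr*np.cos(t),py+rr*np.sin(t),zt)) for t in th]
    return np.mean([w[int(round(b)),int(round(a))] if 0<=b<419 and 0<=a<559 else 0 for a,b in v])
best=max((sc(x+i*.001,y+j*.001,d/2-.0011)-.5*sc(x+i*.001,y+j*.001,d/2-.005)-.5*sc(x+i*.001,y+j*.001,d/2+.003),x+i*.001,y+j*.001) for i in range(-9,10) for j in range(-9,10))
print('ring',np.round(best,4),'px',np.round(proj(C,(best[1],best[2],zt))),'tcp',np.round(o['eef_pos'],4))
E
python3 ring.py w5 .040 .451 -.018
```

```text
ring [ 1.61867e+02  4.52000e-01 -1.50000e-02] px [279. 212.] tcp [ 0.4523 -0.0183  0.2202]
```

View pics/w5.png

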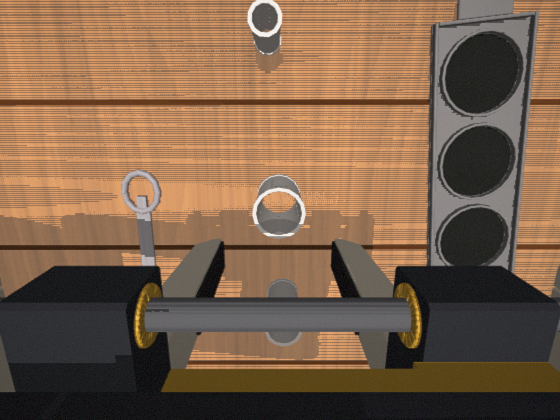

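The fit agrees with the picture: the large roller's rim is at (279,212), and the small roller is at (264,18). I'll grasp it now.

>>> play_rows --pt "0.25 0 3 0" --pt "0.25 0 6 0" --pt "0.25 0 8.5 0" --pt "0.25 0 10 0" --pt "0.25 0 11 0" --pt "0.25 0 11 0" --pt "0.25 0 11 0" --pt "0.25 0 11 0" --pt "0.25 0 11 0" --pt "0.25 0 11 0"

```text
clock: 11.65
eef_pos: [0.4519, -0.0153, 0.1105]
eef_rot: [2.222, 2.22, 0.0]
ft_force: [-0.7, 0.1, -0.6]
gripper_width: 0.0598
grip_force: 0.0
```

>>> play_rows --pt "0 0 0 0" --pt "0 0 0 0" --pt "0 0 0 0" --pt "0 0 0 0" --pt "0 0 -0.2 0" --pt "0 0 -1 0" --pt "0 0 -3 0" --pt "0 0 -6 0" --pt "0 0 -10 0" --pt "0 0 -10 0" --grip 2.5

```text
clock: 12.9
eef_pos: [0.454, -0.0156, 0.2146]
eef_rot: [2.218, 2.216, 0.007]
ft_force: [0.1, 0.8, -0.3]
gripper_width: 0.0409
grip_force: 8.0
```

```bash
python3 go.py .6435 -.0585 .21 90
```

```text
[-4.27 18.95  0.6 ] twist -0.0 t 12.9
```

>>> play_rows --pt "-0.6 3 0 0" --pt "-1.2 6 0 0" --pt "-1.8 9 0 0" --pt "-2.5 12 0 0" --pt "-3.2 15 0 0" --pt "-4 17.5 0 0" --pt "-4.3 19.1 0 0" --pt "-4.3 19.1 0 0" --pt "-4.3 19.1 0 0" --pt "-4.3 19.1 0 0"

```text
clock: 14.15
eef_pos: [0.642, -0.0582, 0.2101]
eef_rot: [-2.222, -2.221, 0.0]
ft_force: [0.3, -0.5, 0.1]
gripper_width: 0.0407
grip_force: 8.0
```

```bash
python3 go.py .6435 -.0585 .115 90;python3 ring.py w6 .040 .6435 -.0585 .164; python3 go.py .6435 -.0585 .115 90
```

```text
[-0.03  0.15  9.51] twist -0.0 t 14.15
ring [57.9464  0.6405 -0.0585] px [277. 288.] tcp [ 0.642  -0.0582  0.2101]
[-0.03  0.14  9.52] twist -0.0 t 14.2
```

>>> play_rows --pt "0 0.2 2.5 0" --pt "0 0.2 5 0" --pt "0 0.2 7 0" --pt "0 0.2 8.2 0" --pt "0 0.2 8.8 0" --pt "0 0.2 9.2 0" --pt "0 0.2 9.5 0" --pt "0 0.2 9.5 0" --pt "0 0.2 9.5 0" --pt "0 0.2 9.5 0"

```text
clock: 15.45
eef_pos: [0.6449, -0.0585, 0.1156]
eef_rot: [2.222, 2.22, 0.0]
ft_force: [-0.6, 0.0, -0.7]
gripper_width: 0.0409
grip_force: 8.0
```

>>> play_rows --pt "0 0 0 0" --pt "0 0 0 0" --pt "0 0 0 0" --pt "0 0 0 0" --pt "0 0 -2 0" --pt "0 0 -5 0" --pt "0 0 -9 0" --pt "0 0 -12 0" --pt "0 0 -12 0" --pt "0 0 -12 0" --grip 6.0

```text
clock: 16.7
eef_pos: [0.6445, -0.0584, 0.2352]
eef_rot: [-2.222, -2.221, 0.0]
ft_force: [-0.0, -0.0, -0.7]
gripper_width: 0.06
grip_force: 0.0
```

```bash
python3 ring.py w7 .040 .6435 -.0585 .068; python3 go.py .456 -.121 .22 90
```

```text
ring [ 1.297871e+02  6.435000e-01 -5.850000e-02] px [278. 212.] tcp [ 0.6445 -0.0584  0.2352]
[ -6.28 -18.8    1.45] twist -0.0 t 16.75
```

The large roller is centred in well c. Next is the medium.

>>> play_rows --pt "-1 -3 0 0" --pt "-2 -6 0 0" --pt "-3 -9 0.5 0" --pt "-4 -12 1 0" --pt "-5 -15 1.5 0" --pt "-6 -17.5 1.5 0" --pt "-6.3 -18.8 1.5 0" --pt "-6.3 -18.8 1.5 0" --pt "-6.3 -18.8 1.5 0" --pt "-6.3 -18.8 1.5 0" --grip 5.2

```text
clock: 18.0
eef_pos: [0.4573, -0.1211, 0.2203]
eef_rot: [2.222, 2.221, 0.0]
ft_force: [-0.1, -0.2, 0.3]
gripper_width: 0.052
grip_force: 0.0
```

```bash
python3 ring.py w8 .031 .456 -.121; python3 go.py .456 -.121 .11 90
```

```text
ring [ 1.502992e+02  4.560000e-01 -1.210000e-01] px [278. 216.] tcp [ 0.4573 -0.1211  0.2203]
[ 1.000e-02 -1.200e-01  1.102e+01] twist -0.0 t 18.05
```

>>> play_rows --pt "0 -0.1 3 0" --pt "0 -0.1 6 0" --pt "0 -0.1 8.5 0" --pt "0 -0.1 10 0" --pt "0 -0.1 11 0" --pt "0 -0.1 11 0" --pt "0 -0.1 11 0" --pt "0 -0.1 11 0" --pt "0 -0.1 11 0" --pt "0 -0.1 11 0"

```text
clock: 19.3
eef_pos: [0.4558, -0.1214, 0.1105]
eef_rot: [2.222, 2.22, 0.0]
ft_force: [0.6, 1.2, 0.4]
gripper_width: 0.0518
grip_force: 0.0
```

>>> play_rows --pt "0 0 0 0" --pt "0 0 0 0" --pt "0 0 0 0" --pt "0 0 0 0" --pt "0 0 -0.2 0" --pt "0 0 -1 0" --pt "0 0 -3 0" --pt "0 0 -6 0" --pt "0 0 -10 0" --pt "0 0 -10 0" --grip 1.8

```text
clock: 20.55
eef_pos: [0.4578, -0.1221, 0.2146]
eef_rot: [2.217, 2.216, 0.005]
ft_force: [-0.1, -0.3, -0.7]
gripper_width: 0.0315
grip_force: 8.0
```

```bash
python3 go.py .6365 .016 .21 90
```

```text
[13.83 17.86  0.55] twist -0.0 t 20.55
```

>>> play_rows --pt "2 2.7 0 0" --pt "4 5.4 0 0" --pt "6 8 0 0" --pt "8 10.5 0 0" --pt "10 13 0 0" --pt "12 15.5 0 0" --pt "13.7 18.1 0 0" --pt "13.7 18.1 0 0" --pt "13.7 18.1 0 0" --pt "13.7 18.1 0 0"

```text
clock: 21.8
eef_pos: [0.636, 0.0149, 0.21]
eef_rot: [-2.223, -2.22, 0.001]
ft_force: [-1.0, 0.0, -0.6]
gripper_width: 0.0314
grip_force: 8.0
```

```bash
python3 ring.py w9 .031 .6365 .016 .164; python3 go.py .6365 .0165 .115 90; python3 - <<'E'
from h import *
recognise('wrist','well_a')
o=get_obs();C=cam('wrist',o)
for r in recognise('wrist','well_a'):
  a=r['rect'];print(np.round(a),r['confidence'],np.round(back(C,(a[0]+a[2])/2,(a[1]+a[3])/2,.007),3))
E
```

```text
ring [5.11351e+01 6.34500e-01 1.50000e-02] px [277. 287.] tcp [0.636  0.0149 0.21  ]
[0.15 0.04 9.52] twist -0.1 t 21.85
[241. 162. 319. 231.] 0.72 [0.637 0.02  0.007]
[226.  70. 311. 154.] 0.62 [0.627 0.094 0.007]
[258. 332. 326. 363.] 0.55 [ 0.65  -0.144  0.007]
```

View pics/w9.png

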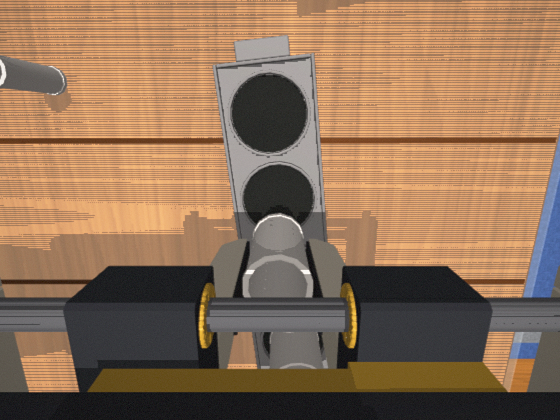

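The medium roller is held over well b. Well a is at (269,113), which agrees with the first estimate.

>>> play_rows --pt "0.2 0.1 2.5 0" --pt "0.2 0.1 5 0" --pt "0.2 0.1 7 0" --pt "0.2 0.1 8.2 0" --pt "0.2 0.1 8.8 0" --pt "0.2 0.1 9.2 0" --pt "0.2 0.1 9.5 0" --pt "0.2 0.1 9.5 0" --pt "0.2 0.1 9.5 0" --pt "0.2 0.1 9.5 0"

```text
clock: 23.2
eef_pos: [0.6379, 0.0176, 0.1156]
eef_rot: [2.222, 2.22, 0.001]
ft_force: [-0.3, 0.3, -0.7]
gripper_width: 0.0311
grip_force: 8.0
```

>>> play_rows --pt "0 0 0 0" --pt "0 0 0 0" --pt "0 0 0 0" --pt "0 0 0 0" --pt "0 0 -2 0" --pt "0 0 -5 0" --pt "0 0 -9 0" --pt "0 0 -12 0" --pt "0 0 -12 0" --pt "0 0 -12 0" --grip 5.0

```text
clock: 24.45
eef_pos: [0.6376, 0.0176, 0.2352]
eef_rot: [-2.222, -2.221, -0.0]
ft_force: [-0.5, -0.8, -0.2]
gripper_width: 0.05
grip_force: 0.0
```

```bash
python3 ring.py w10 .031 .636 .017 .068; python3 bp.py 269 113 .007; python3 go.py .443 .122 .22 90
```

```text
ring [1.297485e+02 6.360000e-01 1.800000e-02] px [277. 212.] tcp [0.6376 0.0176 0.2352]
[0.6273 0.0966 0.007 ]
[ 10.43 -19.42   1.45] twist -0.0 t 24.5
```

>>> play_rows --pt "1.5 -3 0 0" --pt "3 -6 0 0" --pt "4.5 -9 0.5 0" --pt "6 -12 1 0" --pt "8 -15 1.5 0" --pt "9.5 -18 1.5 0" --pt "10.4 -19.4 1.5 0" --pt "10.4 -19.4 1.5 0" --pt "10.4 -19.4 1.5 0" --pt "10.4 -19.4 1.5 0" --grip 4.2

```text
clock: 25.75
eef_pos: [0.4446, 0.1212, 0.2203]
eef_rot: [2.223, 2.22, -0.0]
ft_force: [-0.3, 0.4, -0.4]
gripper_width: 0.0419
grip_force: 0.0
```

```bash
python3 ring.py w11 .022 .443 .122; python3 go.py .443 .122 .11 90
```

```text
ring [1.403994e+02 4.420000e-01 1.210000e-01] px [276. 216.] tcp [0.4446 0.1212 0.2203]
[ 0.07 -0.15 11.03] twist -0.1 t 25.8
```

>>> play_rows --pt "0 -0.15 3 0" --pt "0 -0.15 6 0" --pt "0 -0.15 8.5 0" --pt "0 -0.15 10 0" --pt "0 -0.15 11 0" --pt "0 -0.15 11 0" --pt "0 -0.15 11 0" --pt "0 -0.15 11 0" --pt "0 -0.15 11 0" --pt "0 -0.15 11 0"

```text
clock: 27.05
eef_pos: [0.4425, 0.1217, 0.1105]
eef_rot: [2.222, 2.22, 0.001]
ft_force: [0.2, 0.2, 0.1]
gripper_width: 0.0423
grip_force: 0.0
```

>>> play_rows --pt "0 0 0 0" --pt "0 0 0 0" --pt "0 0 0 0" --pt "0 0 0 0" --pt "0 0 -0.2 0" --pt "0 0 -1 0" --pt "0 0 -3 0" --pt "0 0 -6 0" --pt "0 0 -10 0" --pt "0 0 -10 0" --grip 1.0

```text
clock: 28.3
eef_pos: [0.4446, 0.1221, 0.2146]
eef_rot: [2.219, 2.218, 0.01]
ft_force: [0.6, -0.1, 0.2]
gripper_width: 0.0219
grip_force: 8.0
```

```bash
python3 go.py .628 .0935 .21 90
```

```text
[-2.84 18.34  0.59] twist -0.0 t 28.3
```

>>> play_rows --pt "-0.5 3 0 0" --pt "-1 6 0 0" --pt "-1.5 9 0 0" --pt "-2 12 0 0" --pt "-2.5 15 0 0" --pt "-2.8 17.5 0 0" --pt "-2.8 18.55 0 0" --pt "-2.8 18.55 0 0" --pt "-2.8 18.55 0 0" --pt "-2.8 18.55 0 0"

```text
clock: 29.55
eef_pos: [0.6272, 0.0938, 0.2103]
eef_rot: [-2.222, -2.221, 0.0]
ft_force: [-0.1, 0.5, 0.1]
gripper_width: 0.0216
grip_force: 8.0
```

```bash
python3 ring.py w12 .022 .628 .0935 .164; python3 go.py .6285 .0935 .115 90
```

```text
ring [55.3174  0.626   0.0925] px [278. 290.] tcp [0.6272 0.0938 0.2103]
[-0.02  0.12  9.54] twist -0.0 t 29.6
```

>>> play_rows --pt "0 0.15 2.5 0" --pt "0 0.15 5 0" --pt "0 0.15 7 0" --pt "0 0.15 8.2 0" --pt "0 0.15 8.8 0" --pt "0 0.15 9.2 0" --pt "0 0.15 9.5 0" --pt "0 0.15 9.5 0" --pt "0 0.15 9.5 0" --pt "0 0.15 9.5 0"

```text
clock: 30.85
eef_pos: [0.6295, 0.0936, 0.1156]
eef_rot: [2.222, 2.22, 0.001]
ft_force: [0.6, 0.3, -0.9]
gripper_width: 0.0222
grip_force: 8.0
```

>>> play_rows --pt "0 0 0 0" --pt "0 0 0 0" --pt "0 0 0 0" --pt "0 0 0 0" --pt "0 0 -2 0" --pt "0 0 -5 0" --pt "0 0 -9 0" --pt "0 0 -12 0" --pt "0 0 -12 0" --pt "0 0 -12 0" --grip 5.0

```text
clock: 32.1
eef_pos: [0.6291, 0.0936, 0.2352]
eef_rot: [-2.222, -2.221, 0.0]
ft_force: [0.5, 0.5, -0.0]
gripper_width: 0.0501
grip_force: 0.0
```

>>> play_rows --pt "0 -3 0 0" --pt "0 -6 0 0" --pt "0 -9 0 0" --pt "0 -12 0 0" --pt "0 -15 0 0" --pt "0 -18 0 0" --pt "0 -20 0 0" --pt "0 -20 0 0" --pt "0 -20 0 0" --pt "0 -20 0 0"

```text
clock: 33.35
eef_pos: [0.4298, 0.0936, 0.235]
eef_rot: [-2.222, -2.22, 0.001]
ft_force: [0.4, 0.1, -0.6]
gripper_width: 0.0503
grip_force: 0.0
```

```bash
python3 - <<'E'
from h import *
import cv2
t=read_camera('top'); s=read_camera('side')
a=cv2.resize(t[120:260,110:350],None,fx=3,fy=3,interpolation=cv2.INTER_CUBIC)[:, :400+320][:, :720]
b=cv2.resize(s[150:350,180:380],None,fx=2.9,fy=2.9)
save('end_t',a); save('end_s',b)
E
```

```text
(no output)
```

View pics/end_t.png

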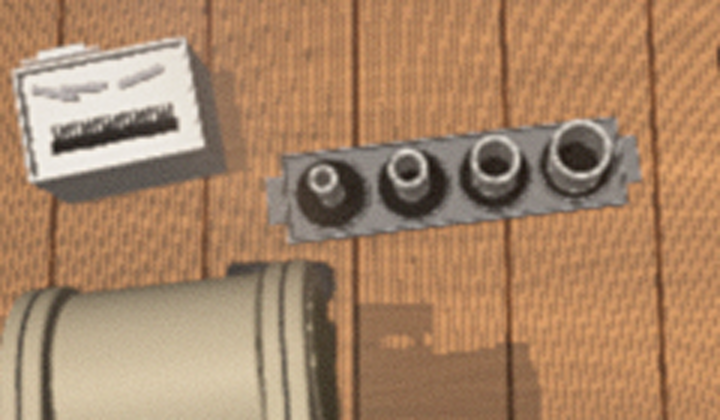

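View pics/end_s.png

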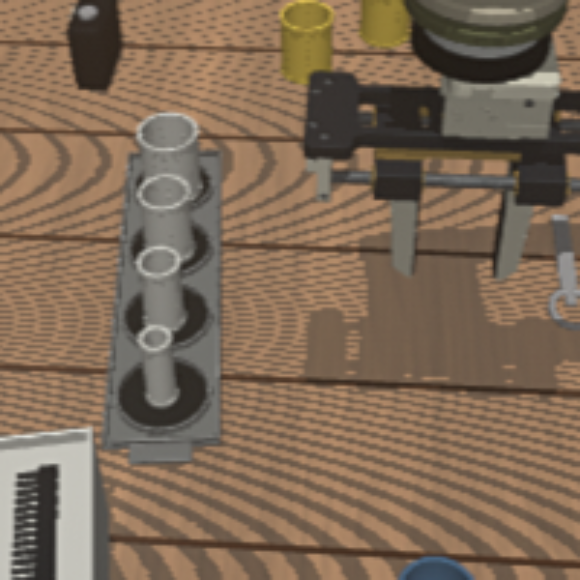

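All four rollers stand upright in their wells, small nearest the organiser. The top-view rims are at (324,180), (409,168), (496,158) and (579,147). I'll check the centring and then sign off.

```bash
python3 - <<'E'
from h import *
C=cam('top')
for x,y in [(324,180),(409,168),(496,158),(579,147)]: print(np.round(back(C,x/3+110-.3,y/3+120-.3,.068),4))
for x,y in [(331,193),(412,184)]: print(np.round(back(C,x/3+110-.3,y/3+120-.3,.007),4))
E
```

```text
[0.6259 0.0914 0.068 ]
[0.6356 0.017  0.068 ]
[ 0.6434 -0.0594  0.068 ]
[ 0.6522 -0.1327  0.068 ]
[0.6273 0.093  0.007 ]
[0.6346 0.0179 0.007 ]
```

All are within about 2 mm of the well centres.

```bash
python3 -c "
from plant import job; print(job.sign_off())"
```

```text
the job is handed in; nothing more can be done
None
```

The four white rollers stand upright in the tray, each within about 2 mm of its well's centre, thinnest in the well nearest the organiser and thickest at the far end; I never reached near the eggcup, and the job was handed in at about 33 s.

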